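Jack up the centrifuge stone and hold it for a foot change

TASK

The front rubber feet of the stone slab under the mini centrifuge are to be changed: first clear the scraper from in front of the slab by laying it flat in the empty long lane of the service tray and letting it go. Then stand the lever jack with its saddle cup under the stud of the slab's lifting lug, push the jack's handle all the way down so that the jack alone raises both front feet about a centimetre off the bench, and finish while still holding the handle down. Do not shove the slab along the bench or disturb the beaker and the small bottle.

Things in the scene. Friction and masses are not known exactly. Their poses are not given: they have to be found in the camera images.
- scraper_grip (a point): scraper lying flat, 170 mm long, 60 g: black handle 95 x 20 x 13 mm (high) with a flat steel blade 64 x 26 x 3 mm at its +x end. This point is on the handle's centre line near the balance point, 6.5 mm above the underside: grip it here across the handle. The scraper reaches from 60 mm behind it (-x) to 110 mm ahead (+x). x runs along the tool to the blade, z up.
- tray_lane (a point): middle of the floor (3 mm above the bench) of the empty lane of the fixed grey service tray. The lane is 206 mm long (x) and 46 mm wide (y); the tray's walls are 22 mm high, but the lane's sides drop to 5 mm over the middle 114 mm (thumb scoops for fingers). The next lane, 49 mm towards -y, holds a brush with an 11 mm thick handle. The scraper may lie either way round.
- tray: the service tray, 214 x 152 mm, three lanes along its x: empty (+y edge), brush (middle), two new rubber feet (-y edge); origin in the middle of its underside, axes as at tray_lane
- lift_point (a point): lowest point of the round stud (12 mm thick, 6 mm long) under the steel lug in the middle of the slab's front, 38 mm above the bench. The lug is a tab 42 mm wide, top 49 mm up, that sticks out 48 mm from the slab's front face; a hexagon nut on it marks the stud, 30 mm out from the face. x points from the lug to the slab (the jack comes in along +x), z up.
- stone: the slab: pale stone 200 (x) x 190 x 32 mm on four 18 mm high rubber feet, with a mini centrifuge 115 mm tall fixed on top; loose, about 4.3 kg in all (3.5 to 5.1), some 16 N at the stud; origin at bench level below its middle, axes as at lift_point
- foot_left (a point): bottom of the slab's front left rubber foot (28 mm across), on the bench at the start (z = 0); axes as at lift_point
- foot_right (a point): bottom of the slab's front right rubber foot, likewise
- stone_back (a point): point on the bench mid-way between the slab's two rear feet, about which it tips when its front is raised; 210 mm behind the stud
- jack_cheeks (a point): where to grip the lever jack (loose, 0.87 kg) to carry it: between its two upright grey cheeks, which together measure 44 mm across (y) and 46 mm along x and stand 58 mm high; 42 mm above the jack's underside. x points forward to the saddle, the handle goes back (-x) and up, z up.
- jack: the jack's grey base plate, 145 x 70 x 8 mm, reaching from 100 mm behind the origin to 45 mm ahead of it; origin at the underside below the cheeks (z = 0 when it stands on the bench), axes as at jack_cheeks
- jack_saddle: the jack's steel saddle, a round cup 39 mm across with a rim, at the front end of the lever; it stays level; origin at its pivot pin 10 mm below the cup's floor
- saddle (a point): centre of the saddle cup's floor (hollow 31 mm across, rim 3.5 mm high). Handle up: 76 mm ahead of jack_cheeks, 28 mm above the bench, rim at 31.5 mm, so it passes under the stud. It meets the stud after 10 mm of rise and is 26 mm higher with the handle fully down; in rising it swings 4 mm forward (3 mm of it before it meets the stud).
- handle_grip (a point): middle of the handle's round rubber grip, 22 mm thick, 92 mm long, 170 mm behind the lever's pivot (which is 2 mm above jack_cheeks). Handle up: 99 mm above the bench, sloping up backwards at 0.331 rad; fully down: 44 mm, level. Press from above or grip from the sides; about 10 N lift the slab. The point's axes turn with the lever; at joint value 0 they are the jack's.
- jack_handle (a joint): lever angle: 0 handle up (a light spring returns it), 0.331 rad fully down at the stop (lever level). The saddle meets the stud at 0.13; the load sinks again if the handle is let go; fully down the front feet are about 12 mm off the bench
- beaker_mid (a point): clear beaker, 77 mm wide, 88 mm tall, standing; its centre, half-way up. Bystander.
- bottle_mid (a point): small reagent bottle 36 mm wide, 66 mm tall, standing; its centre, half-way up. Bystander.

How it is judged (in metres and radians):
On the way, in this order (a step that is already met when the one before it is completed fails the run):
1. the scraper lies flat in the empty lane and is let go (y of scraper_grip in the frame of tray_lane between -0.02 and 0.02 m and x of scraper_grip in the frame of tray_lane between -0.06 and 0.06 m and z of scraper_grip in the frame of tray_lane between 0.002 and 0.011 m and angle between scraper_grip's own z axis and vertical below 0.08 rad and angle between the x axis of scraper_grip and the x axis of tray_lane, either way round below 0.2 rad and contact force between the fingers and scraper below 0.1 N), for 0.2 s.
2. the jack stands on the bench, handle still up, its saddle cup under the stud (horizontal distance between saddle and lift_point below 0.009 m and value of joint jack_handle below 0.08 rad and height (world z) of jack below 0.002 m and angle between jack's own z axis and vertical below 0.03 rad and linear speed of jack below 0.01 m/s), for 0.2 s.
3. the handle is down and both front feet of the slab are off the bench (height (world z) of each of foot_left, foot_right above 0.008 m and contact force between jack_saddle and stone above 4 N and value of joint jack_handle above 0.26 rad), for 0.2 s.
At the end, for the whole second after the job is handed in: Scraper flat in the empty lane; jack standing, cup within 11 mm of the stud and carrying over 4 N; both front feet over 8 mm up; lever beyond 0.26 rad and still, gripper bearing on it with over 3 N; robot not touching the slab, whose rear shifted under 30 mm (all of step 3 and y of scraper_grip in the frame of tray_lane between -0.02 and 0.02 m and x of scraper_grip in the frame of tray_lane between -0.06 and 0.06 m and z of scraper_grip in the frame of tray_lane between 0.002 and 0.011 m and angle between scraper_grip's own z axis and vertical below 0.08 rad and angle between the x axis of scraper_grip and the x axis of tray_lane, either way round below 0.2 rad and velocity of joint jack_handle below 0.15 rad/s and horizontal distance between saddle and lift_point below 0.011 m and angle between jack's own z axis and vertical below 0.05 rad and height (world z) of jack below 0.003 m and contact force between the fingers and jack_handle above 3 N and contact force between each of the arm, the fingers and stone below 0.5 N and distance of stone_back from where it was at the start of the episode below 0.03 m); the arm keeps its last pose, push and grip.
It fails at once if the slab is shoved more than 30 mm (distance of stone_back from where it was at the start of the episode above 0.03 m).
It fails at once if the beaker is pushed or knocked over (distance of beaker_mid from where it was at the start of the episode above 0.03 m or angle between beaker_mid's own z axis and vertical above 0.3 rad).
It fails at once if the bottle is pushed or knocked over (distance of bottle_mid from where it was at the start of the episode above 0.03 m or angle between bottle_mid's own z axis and vertical above 0.3 rad).
It also fails if it takes over 67 s, if anything falls off the work surface, if the arm or the gripper's body presses on something with over 40 N, if the wrist force passes 120 N, or if a joint passes its speed limit or range.

ROBOT

A 6-joint arm with a two-finger parallel gripper is mounted at the origin on a cart in front of the work surface, level with it; the furniture and walls round the work are solid. World frame = base frame: x ahead of the robot, y to its left, z up, the work surface at z = 0. Lengths are in m, angles in degrees, forces in N, time in s.
With the tool pointing down it reaches from about 0.25 to 0.725 m from the base axis. Payload 9.7 kg.
Tool frame: the origin (TCP) lies on the centre line of the jaws, within the pads' length; the fingertips stand 14 mm ahead of it and the grasp point (between the pads) lies 5 mm behind it; z points along the fingers, y is the line along which they close (so a half turn about z gives the same grasp; the last joint's range is limited). The gripper opens to 85 mm and grips with 20 to 120 N. Pads are 22 mm wide; open, the fingers measure 114 mm over their backs; the gripper's body (76 mm by 85 mm) begins 54 mm behind the grasp point. The pads swing forward as they close: fully open they stand 13 mm farther back than shut.
Start: joints at [-75, 4.979, 10.078, 95.1, 0, 90], TCP at [0.142, -0.531, 0.207] pointing down, gripper open.
Joint ranges: [-179.16, 179.16], [-48.56, 103.87], [-65.8, 70.77], [-126.05, 130.52], [-82.76, 87.17], [-180, 180]. Speed limits (degrees/s): [127.2, 127.2, 147.25, 180, 180, 180].

INTERFACE

Orientations are given as [roll, pitch, yaw] about the fixed x, y, z axes, in that order (R = Rz(yaw) Ry(pitch) Rx(roll)).
In Python, from workcell import bot, camera, get_calibration, ticket gives the robot as it stands. The module is installed in compiled form; this text tells all that it offers.
- The arm moves only by the tool send_rows, never from a script. Its arguments are lists of equal length, an entry for each row: "linear": the shift along the tool's x, y, z in m, a list of three; "twist": the turn, a rotation vector about the tool's x, y, z in units of 10 degrees (1.0 is 10 degrees), a list of three; "gripper": the opening in per cent of the stroke, from 0 (shut) to 100 (fully open). In form: {"linear": [[x, y, z], ...], "twist": [[wx, wy, wz], ...], "gripper": [gripper, ...]}. A call has 1 to 8 rows; each row shifts and turns the commanded pose from where the row before left it, along the tool's axes as they then stand; what a row does not reach is not made up. A row lasts 1/8 s, in which the tool goes at most 62.5 mm and 10.7 degrees, less where a joint would pass 70% of its speed; a pose out of reach is approached as far as the arm can. A call with a gripper value outside its range is refused whole. The fingers move at their own pace and stop on an object; "grip_force" is the grip in N (left out, the last holds). Time passes only in rows, so rows that do not move let the fingers close. It gives the time, the measured TCP pose, the force, the opening and the grip force at its end, in the units of the state.
- bot.get_obs(): the state, without advancing time (a new reading comes with each control period).
- camera(name): name is "side" or "top"; returns the picture (400x640x3 uint8, red, green, blue); there is no depth.
- get_calibration(name): a dict with "fx", "fy", "cx", "cy" (pixels), "origin" and "orientation" of the camera in the world. Camera axes: x right, y down, z forward; pixel columns grow to the right and rows downward; lengths in m; the calibration is good to about 2 mm. A picture is of the moment at which its call begins. get_calibration takes no time and is no camera call.
- ticket.job_done(): hands the job in; it is judged then, once.
The state is a dict: "time": time; "q": joint angles; "qd": joint speeds; "joint_efforts": joint torques, N m; "ee_pos": TCP position; "tcp_rot": TCP orientation; "wrist_force": force on the tool from outside, world axes, zero at the start; "torque": the same for the moment, N m; "opening": finger opening in m; "grasp_force": force on a finger pad.
Only numpy, scipy, OpenCV 4.12 (cv2) and the standard library are available. Lean on these libraries where they do the work, as an engineer would, in place of code of your own. Each camera call takes 0.05 s, during which the arm holds its last target. There are 200 camera calls.

## Working session

There is one attempt and no reset: what is moved stays moved. The work goes in short steps, Python scripts to look and compute and a tool call to move; the robot and the scene stay as the last step left them, time stands still between calls to the robot, and variables do not carry over. Pictures are saved under pics/ and viewed, at most 10 in all, crops included, and the job is handed in when it is done.

Besides the shell and the picture viewer there is one more tool, called after "Emit:" by a JSON object that holds its "op" and its "data", one argument or row to a line. send_rows: Moves the arm, as the interface text tells. Its arguments: {"type":"object","properties":{"linear":{"type":"array"},"twist":{"type":"array"},"gripper":{"type":"array"},"grip_force":{"type":"number"}},"required":["linear","twist","gripper"]}

```bash
mkdir -p pics
python3 - <<'E'
from workcell import bot,camera,get_calibration
import cv2
for n in("top","side"):
    print(n,get_calibration(n)); cv2.imwrite(f"pics/{n}0.png",camera(n)[:,:,::-1])
o=bot.get_obs();print(o)
E
```

```text
top {'fx': 479.2690185025115, 'fy': 479.2690185025115, 'cx': 319.009824278383, 'cy': 190.11411333000314, 'origin': array([ 0.27579224, -0.05560116,  1.68281268]), 'orientation': array([-171.06980222,    0.86343786,  -90.43663116])}
side {'fx': 367.69464590347974, 'fy': 367.69464590347974, 'cx': 319.9863690643351, 'cy': 201.21622664099903, 'origin': array([0.17523877, 1.05967414, 0.60378269]), 'orientation': array([-114.16680453,   -1.48272927, -161.85645761])}
{'time': 0.1, 'q': array([-7.50009689e+01,  5.01081875e+00,  1.00412906e+01,  9.50990950e+01,
       -8.77710995e-04,  9.00016897e+01]), 'qd': array([-0.04056379, -0.01599047,  0.14168222,  0.02867555, -0.03939067,
        0.01465313]), 'joint_efforts': array([ 1.28159812e-03, -5.21562910e+01,  4.65653980e+01,  1.59488252e-02,
        1.17728810e-04, -4.18680663e-07]), 'ee_pos': array([ 0.14228149, -0.53105601,  0.20614701]), 'tcp_rot': array([-1.79931377e+02,  8.79734144e-04,  1.49973424e+01]), 'wrist_force': array([ 1.30401743, -0.17195855,  0.53362972]), 'torque': array([ 0.04435321,  0.00123349, -0.034157  ]), 'grasp_force': 0.0, 'opening': 0.08564371058169058}
```

View pics/top0.png

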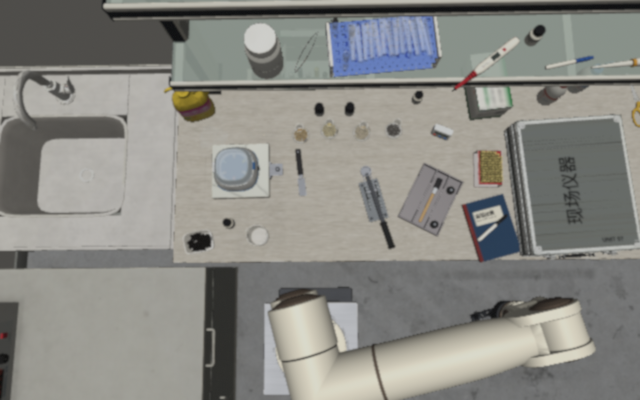

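View pics/side0.png

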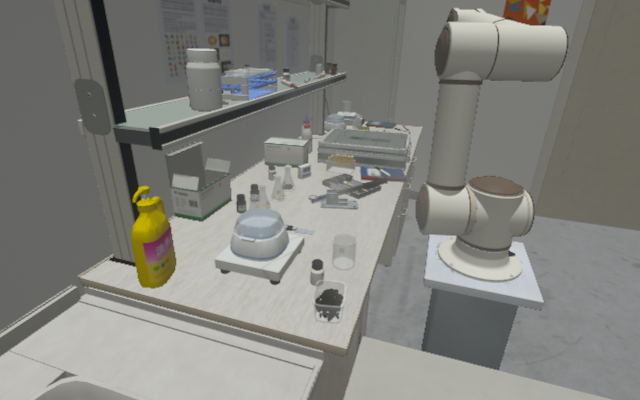

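The top view shows the slab at (240,170) with its lug at (277,170), the scraper at (300,172) with its blade pointing down, the jack at (372,195) with its saddle at (365,172) and handle end at (390,245), and the tray at (431,200). I'll enlarge it for precise pixels.

```bash
cat > h.py <<'E'
import numpy as np,cv2
from workcell import get_calibration,camera,bot
from scipy.spatial.transform import Rotation as R
def cal(n):
    c=get_calibration(n); return c,R.from_euler('xyz',c['orientation'],degrees=True).as_matrix()
def px2w(n,u,v,z):
    c,M=cal(n); d=M@np.array([(u-c['cx'])/c['fx'],(v-c['cy'])/c['fy'],1]); o=c['origin']
    return o+d*(z-o[2])/d[2]
def w2px(n,p):
    c,M=cal(n); q=M.T@(np.array(p)-c['origin']); return np.array([c['fx']*q[0]/q[2]+c['cx'],c['fy']*q[1]/q[2]+c['cy']])
def crop(n,u0,v0,u1,v1,s,f,img=None):
    im=camera(n) if img is None else img
    im=cv2.resize(im[v0:v1,u0:u1,::-1],None,fx=s,fy=s,interpolation=cv2.INTER_CUBIC)
    for u in range(u0-u0%10+10,u1,10): cv2.line(im,((u-u0)*s,0),((u-u0)*s,6 if u%50 else 14),(0,0,255),1)
    for v in range(v0-v0%10+10,v1,10): cv2.line(im,(0,(v-v0)*s),(6 if v%50 else 14,(v-v0)*s),(0,0,255),1)
    cv2.imwrite(f"pics/{f}.png",im)
E
python3 - <<'E'
from h import *
im=cv2.imread("pics/top0.png")[:,:,::-1]
crop("top",200,135,335,255,5,"c1",im); crop("top",345,150,475,255,6,"c2",im)
E
```

```text
(no output)
```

View pics/c1.png

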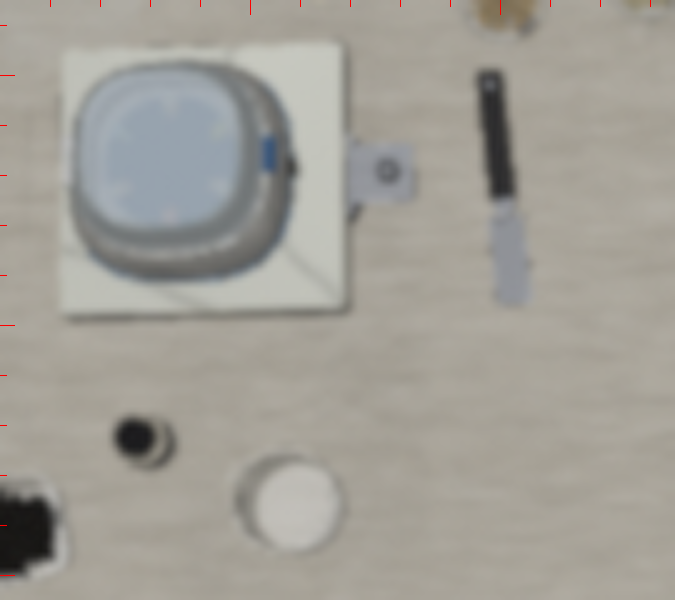

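View pics/c2.png

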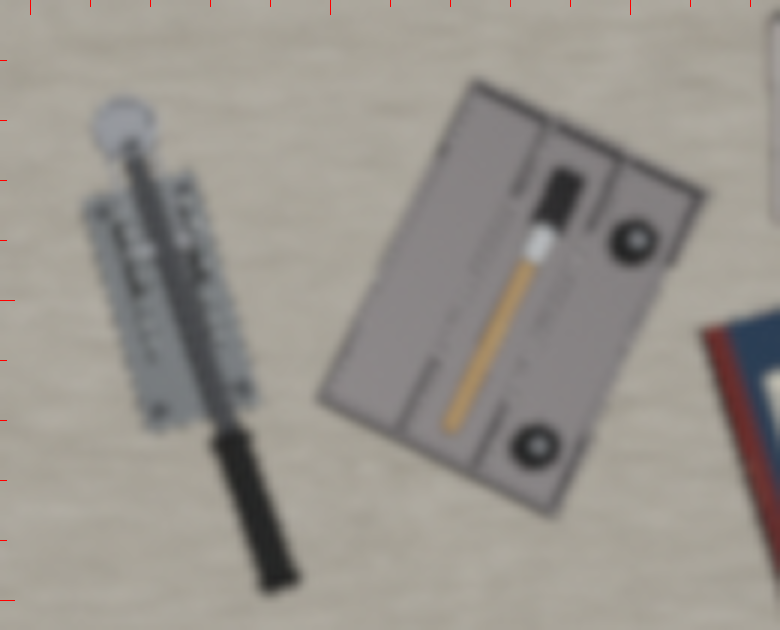

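```bash
cat >> h.py <<'E'
def a(u,v,z): return px2w("top",200+u/5,135+v/5,z)
def b(u,v,z): return px2w("top",345+u/6,150+v/6,z)
E
python3 - <<'E'
from h import *
np.set_printoptions(precision=4,suppress=True)
ang=lambda d:np.degrees(np.arctan2(d[1],d[0]))
s=[a(63,50,.05),a(343,42,.05),a(348,310,.05),a(63,317,.05)]
print("slab ctr",np.mean(s,0),"ang",ang(s[1-1]-s[1]),ang(s[3]-s[2]),ang(s[1]-s[2])+90-180, np.linalg.norm(s[0]-s[1]),np.linalg.norm(s[1]-s[2]))
print("nut",a(388,171,.054),"face mid",(s[1]+s[2])/2, "rear mid",(s[0]+s[3])/2)
h0,h1,bl=a(489,72,.01),a(503,198,.01),a(512,304,.002)
print("scr",h0,h1,bl,np.linalg.norm(h0-h1),np.linalg.norm(bl-h0),"ang",ang(bl-h0),ang(h1-h0)); print("grip",h0+(bl-h0)*60/170)
t=[b(474,80,.022),b(706,192,.022),b(553,515,.022),b(320,400,.022)]
c=np.mean(t,0);print("tray",c,[np.linalg.norm(t[i]-t[(i+1)%4]) for i in range(4)],ang(t[0]-t[3]),ang(t[1]-t[2]),ang(t[0]-t[1])-90)
th=np.radians((ang(t[0]-t[3])+ang(t[1]-t[2])+ang(t[0]-t[1])-90)/3)
j=[b(85,203,.008),b(185,175,.008),b(255,400,.008),b(150,430,.008)]
print("jack",np.mean(j,0),[np.linalg.norm(j[i]-j[(i+1)%4]) for i in range(4)],ang(j[0]-j[3]),ang(j[1]-j[2]),ang(j[0]-j[1])-90)
print("saddle",b(125,126,.0305)); 
# grip ends: lever slope .331, centre 99mm, half 46
g0,g1=b(230,432,.084),b(280,585,.114); print("hg",g0,g1,(g0+g1)/2,ang(g0-g1), ang(b(125,126,.0305)-(g0+g1)/2))
print("beaker",px2w("top",200+295/5,135+505/5,.088),"bottle",a(135,437,.066))
E
```

```text
slab ctr [0.6036 0.2386 0.05  ] ang 91.02056503463429 90.85965415758093 -88.45892879865156 0.19703719211083634 0.1900585027475178
nut [0.6068 0.1101 0.054 ] face mid [0.6052 0.1401 0.05  ] rear mid [0.602  0.3371 0.05  ]
scr [0.6873 0.0425 0.01  ] [0.5953 0.0326 0.01  ] [0.5203 0.0268 0.002 ] 0.09252654749524326 0.16794845935197783 ang -174.620572368863 -173.8644720997703
grip [0.6284 0.0369 0.0072]
tray [ 0.501  -0.4212  0.022 ] [np.float64(0.14872728719226933), np.float64(0.21107132861167446), np.float64(0.14751913555702134), np.float64(0.21129058130726228)] -27.204354168565533 -27.532267092790246 -27.289239859735545
jack [ 0.5013 -0.2225  0.008 ] [np.float64(0.06150680466907246), np.float64(0.13882288225762682), np.float64(0.06387195607027787), np.float64(0.13902073796332687)] 14.60797899096932 15.583126852284535 15.244652195500265
saddle [ 0.6019 -0.1974  0.0305]
hg [ 0.4174 -0.2472  0.084 ] [ 0.3316 -0.2682  0.114 ] [ 0.3745 -0.2577  0.099 ] 13.781294731096816 14.849743790580607
beaker [0.3741 0.1673 0.088 ] bottle [0.4224 0.2795 0.066 ]
```

```bash
cat >> h.py <<'E'
def plan(*wps):
    """wps: (x,y,z,yaw,n[,pitch,roll=180]); print n identical rows for each"""
    o=bot.get_obs(); p=o['ee_pos']; M=R.from_euler('xyz',o['tcp_rot'],degrees=True)
    print("t",o['time'],"at",p.round(4),o['tcp_rot'].round(2),"F",o['wrist_force'].round(1),"open",round(o['opening'],4),"gf",o['grasp_force'])
    for w in wps:
        T=R.from_euler('xyz',[180,w[5] if len(w)>5 else 0,w[3]],degrees=True); n=w[4]
        rv=(M.inv()*T).as_rotvec()/n; S=sum(R.from_rotvec(rv*k).as_matrix() for k in range(n))
        v=np.linalg.solve(S,M.inv().apply(np.array(w[:3])-p))
        print(n,"rows lin",v.round(4),"twist",(np.degrees(rv)/10).round(3)); p=np.array(w[:3]);M=T
E
python3 -c "
from h import *
plan((.6285,.0365,.2,5.8,14),(.6285,.0365,.05,5.8,3),(.6285,.0365,.016,5.8,2))"
```

```text
t 0.1 at [ 0.1423 -0.5311  0.2061] [-179.93    0.     15.  ] F [ 1.3 -0.2  0.5] open 0.0856 gf 0.0
14 rows lin [ 0.0417 -0.0334  0.0005] twist [-0.     0.     0.066]
3 rows lin [ 0.   -0.    0.05] twist [0. 0. 0.]
2 rows lin [ 0.    -0.     0.017] twist [0. 0. 0.]
```

Emit:
{"op": "send_rows", "data": {
  "linear": [
    [0.0417,-0.0334,0],
    [0.0417,-0.0334,0],
    [0.0417,-0.0334,0],
    [0.0417,-0.0334,0],
    [0.0417,-0.0334,0],
    [0.0417,-0.0334,0],
    [0.0417,-0.0334,0],
    [0.0417,-0.0334,0]
  ],
  "twist": [
    [0,0,0.066],
    [0,0,0.066],
    [0,0,0.066],
    [0,0,0.066],
    [0,0,0.066],
    [0,0,0.066],
    [0,0,0.066],
    [0,0,0.066]
  ],
  "gripper": [70,70,70,70,70,70,70,70],
  "grip_force": 40
}}

```text
time: 1.1
ee_pos: [0.4098, -0.1959, 0.2066]
tcp_rot: [180.0, 0.0, 9.7]
wrist_force: [0.8, -1.2, -0.1]
opening: 0.0595
grasp_force: 0.0
```

Emit:
{"op": "send_rows", "data": {
  "linear": [
    [0.0417,-0.0334,0],
    [0.0417,-0.0334,0],
    [0.0417,-0.0334,0],
    [0.0417,-0.0334,0],
    [0.0417,-0.0334,0],
    [0.0417,-0.0334,0],
    [0,0,0.05],
    [0,0,0.04]
  ],
  "twist": [
    [0,0,0.066],
    [0,0,0.066],
    [0,0,0.066],
    [0,0,0.066],
    [0,0,0.066],
    [0,0,0.066],
    [0,0,0],
    [0,0,0]
  ],
  "gripper": [70,70,70,70,70,70,70,70]
}}

```text
time: 2.1
ee_pos: [0.6287, 0.0369, 0.1142]
tcp_rot: [-180.0, 0.1, 5.8]
wrist_force: [-0.9, -0.5, 0.0]
opening: 0.0598
grasp_force: 0.0
```

```bash
python3 -c "
from h import *
plan((.6285,.0365,.05,5.8,2),(.6285,.0365,.016,5.8,2))"
```

```text
t 2.1 at [0.6287 0.0369 0.1142] [-1.80e+02  9.00e-02  5.83e+00] F [-0.9 -0.5  0. ] open 0.0598 gf 0.0
2 rows lin [-0.0001  0.0002  0.0321] twist [-0.     0.005  0.001]
2 rows lin [ 0.    -0.     0.017] twist [0. 0. 0.]
```

Emit:
{"op": "send_rows", "data": {
  "linear": [
    [0,0,0.045],
    [0,0,0.035],
    [0,0,0.018],
    [0,0,0],
    [0,0,0],
    [0,0,0],
    [0,0,0],
    [0,0,0]
  ],
  "twist": [
    [0,0,0],
    [0,0,0],
    [0,0,0],
    [0,0,0],
    [0,0,0],
    [0,0,0],
    [0,0,0],
    [0,0,0]
  ],
  "gripper": [50,50,50,40,0,0,0,0]
}}

```text
time: 3.1
ee_pos: [0.6288, 0.0361, 0.0192]
tcp_rot: [180.0, -0.0, 5.8]
wrist_force: [-0.6, 0.4, 0.3]
opening: 0.0001
grasp_force: 0.0
```

Emit:
{"op": "send_rows", "data": {
  "linear": [
    [0,0,0],
    [0,0,0],
    [0,0,-0.02],
    [0,0,-0.04],
    [0,0,-0.06],
    [0,0,-0.06]
  ],
  "twist": [
    [0,0,0],
    [0,0,0],
    [0,0,0],
    [0,0,0],
    [0,0,0],
    [0,0,0]
  ],
  "gripper": [0,0,0,0,0,0]
}}

```text
time: 3.85
ee_pos: [0.6282, 0.0361, 0.2022]
tcp_rot: [180.0, -0.1, 5.8]
wrist_force: [1.3, -0.7, 0.5]
opening: -0.0001
grasp_force: 0.0
```

```bash
python3 -c "
from h import *
plan((.5235,-.3776,.2,-27.3,9),(.5235,-.3776,.06,-27.3,3),(.5235,-.3776,.02,-27.3,3))
im=camera('top');crop('top',230,130,370,240,5,'s1',im)"
```

```text
t 3.85 at [0.6282 0.0361 0.2022] [ 1.80e+02 -7.00e-02  5.76e+00] F [ 1.3 -0.7  0.5] open -0.0001 gf 0.0
9 rows lin [-0.0044  0.0479  0.0002] twist [-0.    -0.001  0.367]
3 rows lin [ 0.     -0.      0.0467] twist [0. 0. 0.]
3 rows lin [ 0.     -0.      0.0133] twist [0. 0. 0.]
```

View pics/s1.png

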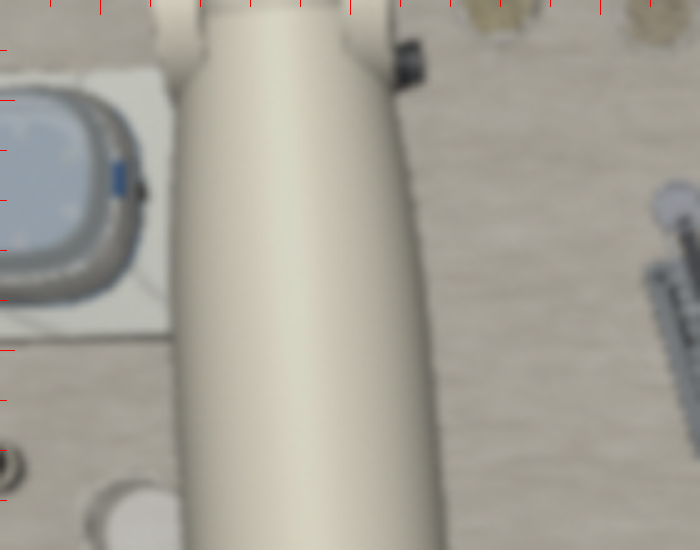

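The top picture shows only the arm covering the scraper, with the slab and jack undisturbed. The grip closed on nothing, so I'll look from the side.

```bash
python3 -c "
from h import *
im=camera('side');crop('side',210,180,370,290,5,'s2',im)
for n,p in dict(grip=(.6285,.0365,.0065),h0=(.688,.0425,.0065),tip=(.519,.0265,.002),tcp=(.6282,.0361,.2022)).items(): print(n,w2px('side',p))"
```

```text
grip [282.74509143 226.40856512]
h0 [266.16730844 224.26948614]
tip [313.90288602 231.7585257 ]
tcp [281.930799   172.42871494]
```

View pics/s2.png

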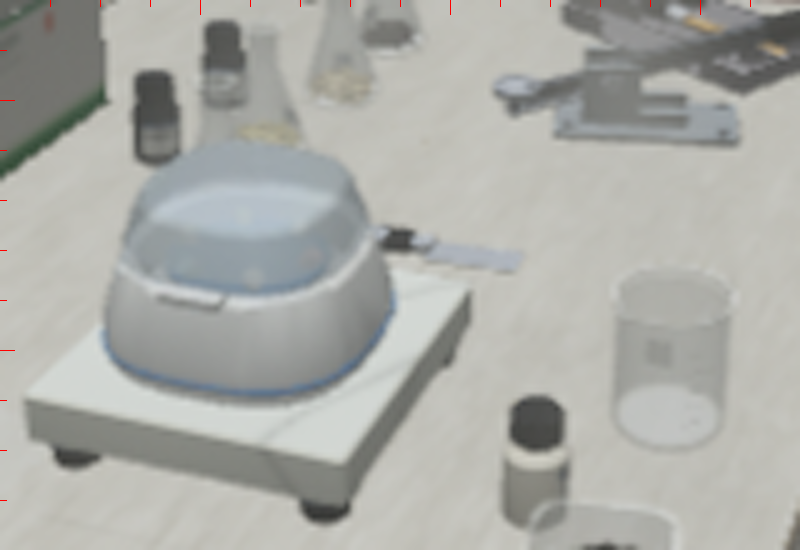

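The side view shows the scraper unmoved: the blade tip is at (314,232), where it was predicted. So the fingers closed above the handle, and I'll go lower in checked steps.

Emit:
{"op": "send_rows", "data": {
  "linear": [
    [0,0,0.06],
    [0,0,0.06],
    [0,0,0.05],
    [0,0,0.015],
    [0,0,0.005],
    [0,0,0]
  ],
  "twist": [
    [0,0,0],
    [0,0,0],
    [0,0,0],
    [0,0,0],
    [0,0,0],
    [0,0,0]
  ],
  "gripper": [55,55,55,55,55,55]
}}

```text
time: 4.7
ee_pos: [0.6298, 0.0362, 0.011]
tcp_rot: [180.0, -0.2, 5.8]
wrist_force: [-0.2, 0.8, 0.6]
opening: 0.0467
grasp_force: 0.0
```

Emit:
{"op": "send_rows", "data": {
  "linear": [
    [0,0,0],
    [0,0,0],
    [0,0,0]
  ],
  "twist": [
    [0,0,0],
    [0,0,0],
    [0,0,0]
  ],
  "gripper": [20,20,20]
}}

```text
time: 5.08
ee_pos: [0.6288, 0.0361, 0.0093]
tcp_rot: [180.0, -0.0, 5.8]
wrist_force: [0.8, -0.5, -0.7]
opening: 0.0174
grasp_force: 0.0
```

```bash
python3 -c "
from h import *
im=camera('side');crop('side',230,140,350,250,6,'s3',im)
p=bot.get_obs()['ee_pos'];print(w2px('side',p),w2px('side',p-[0,0,.014]))"
```

```text
[282.72471515 225.66866927] [282.7882281  229.27161185]
```

View pics/s3.png

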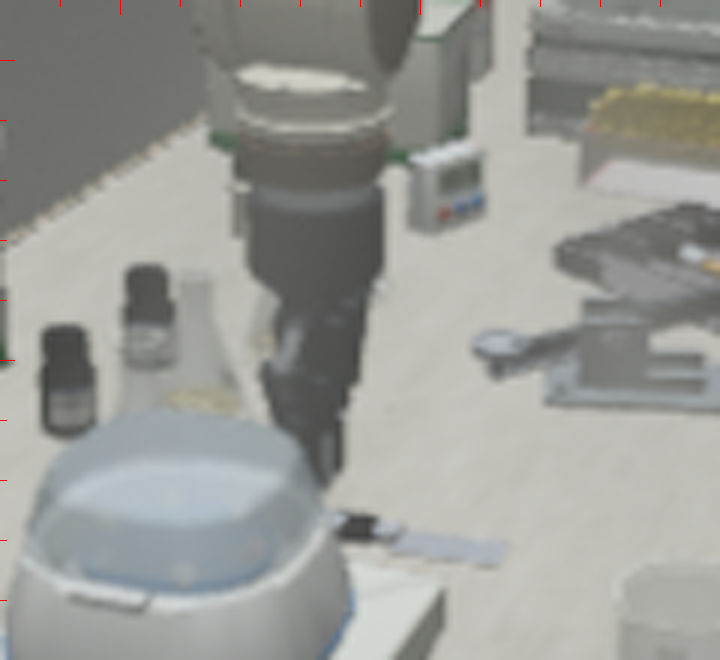

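```bash
python3 -c "
from h import *
p=bot.get_obs()['ee_pos'];print(bot.get_obs()['q'])
for d in [(0,0,0),(0,-.03,0),(.02,0,0),(0,0,.02),(0,0,.1)]: print(d,w2px('side',p+np.array(d)))
for z in (.207,.3,.35): print(w2px('top',(.142,-.531,z)))
print(w2px('top',(0,0,0)),w2px('side',(0,0,0)))
im=cv2.imread('pics/top0.png')[:,:,::-1];crop('top',440,260,600,390,5,'s4',im)"
```

```text
[3.28311187e+00 1.64829205e+01 1.42421752e+00 7.49168056e+01
 4.62499799e-04 1.77523689e+02]
(0, 0, 0) [282.72471515 225.66866927]
(0, -0.03, 0) [286.15513673 221.89412011]
(0.02, 0, 0) [277.3593067  224.69039312]
(0, 0, 0.02) [282.63297259 220.46432608]
(0, 0, 0.1) [282.2536674  198.94721983]
[486.06009622 309.57095722]
[497.02227383 312.60054333]
[503.56164713 314.40781149]
[310.68755491 348.13446792] [477.62132608 257.77787778]
```

View pics/s4.png

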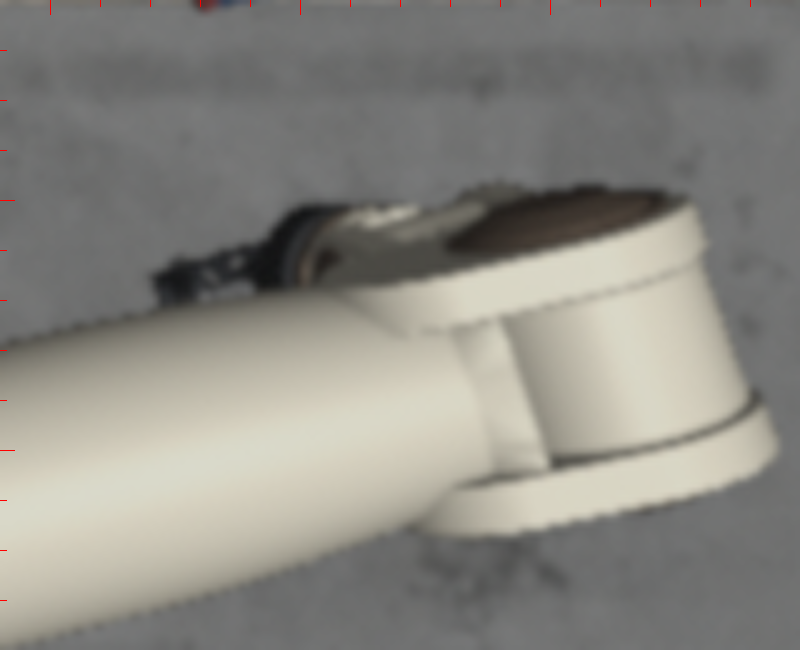

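Measured against the calibration, the tip is seen about 4–7 px higher than it should be. I'll feel for the real tip height.

Emit:
{"op": "send_rows", "data": {
  "linear": [
    [0,0,0],
    [0,0,0],
    [0,0,0.003],
    [0,0,0.003],
    [0,0,0]
  ],
  "twist": [
    [0,0,0],
    [0,0,0],
    [0,0,0],
    [0,0,0],
    [0,0,0]
  ],
  "gripper": [50,50,50,50,50]
}}

```text
time: 5.75
ee_pos: [0.6283, 0.0361, 0.0023]
tcp_rot: [-180.0, 0.0, 5.8]
wrist_force: [-0.5, 0.3, 0.7]
opening: 0.0422
grasp_force: 0.0
```

Emit:
{"op": "send_rows", "data": {
  "linear": [
    [0,0,0],
    [0,0,0],
    [0,0,0]
  ],
  "twist": [
    [0,0,0],
    [0,0,0],
    [0,0,0]
  ],
  "gripper": [15,15,15]
}}

```text
time: 6.12
ee_pos: [0.6286, 0.0361, 0.0029]
tcp_rot: [180.0, -0.0, 5.8]
wrist_force: [0.5, -0.1, 0.3]
opening: 0.013
grasp_force: 0.0
```

Emit:
{"op": "send_rows", "data": {
  "linear": [
    [0,0,0],
    [0,0,0.003],
    [0,0,0.003],
    [0,0,0.003],
    [0,0,0]
  ],
  "twist": [
    [0,0,0],
    [0,0,0],
    [0,0,0],
    [0,0,0],
    [0,0,0]
  ],
  "gripper": [50,50,50,50,50]
}}

```text
time: 6.75
ee_pos: [0.6283, 0.0361, -0.0067]
tcp_rot: [-180.0, 0.0, 5.8]
wrist_force: [-0.0, -0.4, -0.7]
opening: 0.0425
grasp_force: 0.0
```

Emit:
{"op": "send_rows", "data": {
  "linear": [
    [0,0,0],
    [0,0,0],
    [0,0,0]
  ],
  "twist": [
    [0,0,0],
    [0,0,0],
    [0,0,0]
  ],
  "gripper": [15,15,15]
}}

```text
time: 7.12
ee_pos: [0.6286, 0.0361, -0.0061]
tcp_rot: [-180.0, -0.0, 5.8]
wrist_force: [-0.3, 0.5, -0.5]
opening: 0.0127
grasp_force: 0.0
```

Emit:
{"op": "send_rows", "data": {
  "linear": [
    [0,0,0],
    [0,0,0.002],
    [0,0,0.002],
    [0,0,0.002],
    [0,0,0]
  ],
  "twist": [
    [0,0,0],
    [0,0,0],
    [0,0,0],
    [0,0,0],
    [0,0,0]
  ],
  "gripper": [50,50,50,50,50]
}}

```text
time: 7.75
ee_pos: [0.6284, 0.0361, -0.0125]
tcp_rot: [-180.0, 0.0, 5.8]
wrist_force: [-0.5, -0.4, 0.5]
opening: 0.0424
grasp_force: 0.0
```

Emit:
{"op": "send_rows", "data": {
  "linear": [
    [0,0,0],
    [0,0,0],
    [0,0,0]
  ],
  "twist": [
    [0,0,0],
    [0,0,0],
    [0,0,0]
  ],
  "gripper": [15,15,15]
}}

```text
time: 8.12
ee_pos: [0.6287, 0.0361, -0.0119]
tcp_rot: [180.0, -0.0, 5.8]
wrist_force: [-0.7, 0.7, 3.3]
opening: 0.0157
grasp_force: 39.0
```

```bash
python3 -c "
from h import *
im=camera('side');crop('side',260,190,330,245,10,'s5',im)
p=bot.get_obs()['ee_pos'];print(p,w2px('side',p),w2px('side',p-[0,0,.014]))
im=camera('top');cv2.imwrite('pics/t5.png',im[:,:,::-1])"
```

```text
[ 0.62864641  0.03607031 -0.01196355] [282.83916921 231.08283596] [282.90173771 234.63705734]
```

View pics/s5.png

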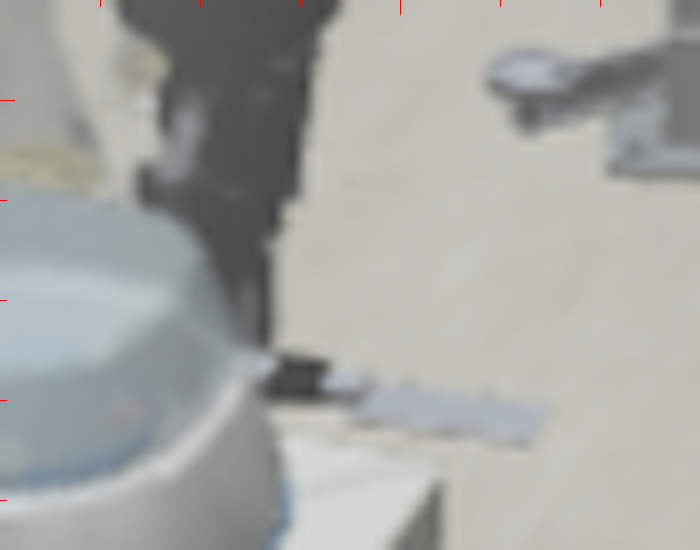

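The side view shows the finger now right at the black handle (270,352 in the crop), and the pads have just caught its upper edge (39 N). Reported z is about 3 cm below the true height, so I'll go deeper.

Emit:
{"op": "send_rows", "data": {
  "linear": [
    [0,0,0],
    [0,0,0],
    [0,0,0.003],
    [0,0,0.003],
    [0,0,0]
  ],
  "twist": [
    [0,0,0],
    [0,0,0],
    [0,0,0],
    [0,0,0],
    [0,0,0]
  ],
  "gripper": [50,50,50,50,50]
}}

```text
time: 8.85
ee_pos: [0.6282, 0.0361, -0.0187]
tcp_rot: [-180.0, 0.0, 5.8]
wrist_force: [-0.3, 0.5, 0.1]
opening: 0.0428
grasp_force: 0.0
```

Emit:
{"op": "send_rows", "data": {
  "linear": [
    [0,0,0],
    [0,0,0],
    [0,0,0]
  ],
  "twist": [
    [0,0,0],
    [0,0,0],
    [0,0,0]
  ],
  "gripper": [10,10,10]
}}

```text
time: 9.22
ee_pos: [0.6287, 0.0361, -0.018]
tcp_rot: [180.0, -0.0, 5.8]
wrist_force: [0.3, 0.2, 1.0]
opening: 0.0185
grasp_force: 39.3
```

```bash
python3 -c "
from h import *
im=camera('side')[:,:,::-1];cv2.imwrite('pics/n6.png',im)
a0=cv2.imread('pics/side0.png')
t=a0[222:238,292:318]
r=cv2.matchTemplate(cv2.resize(im[214:246,284:326],None,fx=8,fy=8,interpolation=2),cv2.resize(t,None,fx=8,fy=8,interpolation=2),cv2.TM_CCOEFF_NORMED)
_,m,_,l=cv2.minMaxLoc(r);print(m,l[0]/8-8,l[1]/8-8)
for d in [(.005,0,0),(0,.005,0)]: print(w2px('side',np.array((.55,.03,0))+d)-w2px('side',(.55,.03,0)))
plan((.6286,.0361,.17,5.8,4))"
```

```text
0.9911757111549377 0.0 0.0
[-1.38365062 -0.25387746]
[-0.51380877  0.67015808]
t 9.275 at [ 0.6287  0.0361 -0.018 ] [ 1.80e+02 -2.00e-02  5.76e+00] F [-0.3 -0.3  2.1] open 0.0182 gf 39.317209124565125
4 rows lin [-0.    -0.    -0.047] twist [ 0.    -0.001 -0.001]
```

Closing the fingers didn't shift the scraper, so lateral accuracy is good and only z is off. I'll lift and go to the tray.

Emit:
{"op": "send_rows", "data": {
  "linear": [
    [0,0,-0.02],
    [0,0,-0.05],
    [0,0,-0.06],
    [0,0,-0.06],
    [-0.0044,0.0479,0],
    [-0.0044,0.0479,0],
    [-0.0044,0.0479,0],
    [-0.0044,0.0479,0]
  ],
  "twist": [
    [0,0,0],
    [0,0,0],
    [0,0,0],
    [0,0,0],
    [0,0,0.367],
    [0,0,0.367],
    [0,0,0.367],
    [0,0,0.367]
  ],
  "gripper": [10,10,10,10,10,10,10,10]
}}

```text
time: 10.28
ee_pos: [0.6116, -0.1565, 0.1732]
tcp_rot: [180.0, -0.1, -9.0]
wrist_force: [0.3, -0.1, -0.3]
opening: 0.0183
grasp_force: 39.2
```

Emit:
{"op": "send_rows", "data": {
  "linear": [
    [-0.0044,0.0479,0],
    [-0.0044,0.0479,0],
    [-0.0044,0.0479,0],
    [-0.0044,0.0479,0],
    [-0.0044,0.0479,0],
    [0,0,0]
  ],
  "twist": [
    [0,0,0.367],
    [0,0,0.367],
    [0,0,0.367],
    [0,0,0.367],
    [0,0,0.367],
    [0,0,0]
  ],
  "gripper": [10,10,10,10,10,10]
}}

```text
time: 11.02
ee_pos: [0.5222, -0.3807, 0.173]
tcp_rot: [180.0, -0.0, -27.5]
wrist_force: [0.3, 0.3, -0.9]
opening: 0.0187
grasp_force: 39.3
```

```bash
python3 -c "
from h import *
im=camera('side')[:,:,::-1];cv2.imwrite('pics/n7.png',im)
plan((.5235,-.3776,.05,-27.3,3),(.5235,-.3776,-.014,-27.3,3))
print(w2px('side',(.5235,-.3776,.2)))"
```

```text
t 11.075 at [ 0.5232 -0.3792  0.1729] [-1.800e+02 -4.000e-02 -2.741e+01] F [ 0.4  0.7 -1. ] open 0.0186 gf 39.25556838512421
3 rows lin [-0.0002 -0.0005  0.041 ] twist [-0.    -0.001 -0.004]
3 rows lin [ 0.     -0.      0.0213] twist [0. 0. 0.]
[345.8040411  144.65131592]
```

Emit:
{"op": "send_rows", "data": {
  "linear": [
    [0.0245,-0.0015,0.05],
    [0,0,0.05],
    [0,0,0.05],
    [0,0,0.02],
    [0,0,0.008],
    [0,0,0.005],
    [0,0,0.003],
    [0,0,0]
  ],
  "twist": [
    [0,0,0],
    [0,0,0],
    [0,0,0],
    [0,0,0],
    [0,0,0],
    [0,0,0],
    [0,0,0],
    [0,0,0]
  ],
  "gripper": [10,10,10,10,10,10,10,10]
}}

```text
time: 12.08
ee_pos: [0.5469, -0.3881, -0.0133]
tcp_rot: [180.0, -0.1, -27.3]
wrist_force: [0.4, 0.2, -0.3]
opening: 0.0184
grasp_force: 39.2
```

Emit:
{"op": "send_rows", "data": {
  "linear": [
    [0,0,0.001],
    [0,0,0.001],
    [0,0,0]
  ],
  "twist": [
    [0,0,0],
    [0,0,0],
    [0,0,0]
  ],
  "gripper": [10,10,10]
}}

```text
time: 12.45
ee_pos: [0.5468, -0.3881, -0.015]
tcp_rot: [180.0, -0.1, -27.3]
wrist_force: [-1.6, 1.8, 6.2]
opening: 0.0185
grasp_force: 39.9
```

Emit:
{"op": "send_rows", "data": {
  "linear": [
    [0,0,0],
    [0,0,0],
    [0,0,0],
    [0,0,-0.03],
    [0,0,-0.05],
    [0,0,-0.06],
    [0,0,-0.05]
  ],
  "twist": [
    [0,0,0],
    [0,0,0],
    [0,0,0],
    [0,0,0],
    [0,0,0],
    [0,0,0],
    [0,0,0]
  ],
  "gripper": [42,42,42,42,42,70,100]
}}

```text
time: 13.32
ee_pos: [0.5465, -0.3878, 0.1763]
tcp_rot: [180.0, -0.1, -27.3]
wrist_force: [0.8, -0.8, 0.7]
opening: 0.0709
grasp_force: 0.0
```

```bash
python3 -c "
from h import *
plan((.5283,-.2162,.175,14.9,5))
im=camera('side');A=im[90:260,250:440];B=None
cv2.imwrite('pics/both.png',cv2.resize(A[:,:,::-1],None,fx=4,fy=4,interpolation=2))"
```

```text
t 13.325 at [ 0.5465 -0.3878  0.1763] [ 1.7999e+02 -8.0000e-02 -2.7270e+01] F [ 0.8 -0.8  0.7] open 0.0709 gf 0.0
5 rows lin [-0.01   -0.0338  0.0002] twist [ 0.001 -0.001 -0.843]
```

Emit:
{"op": "send_rows", "data": {
  "linear": [
    [-0.01,-0.0338,0],
    [-0.01,-0.0338,0],
    [-0.01,-0.0338,0],
    [-0.01,-0.0338,0],
    [-0.01,-0.0338,0],
    [0,0,0.03],
    [0,0,0.02],
    [0,0,0]
  ],
  "twist": [
    [0,0,-0.843],
    [0,0,-0.843],
    [0,0,-0.843],
    [0,0,-0.843],
    [0,0,-0.843],
    [0,0,0],
    [0,0,0],
    [0,0,0]
  ],
  "gripper": [100,100,100,100,100,100,100,100],
  "grip_force": 80
}}

```text
time: 14.38
ee_pos: [0.5274, -0.2159, 0.1222]
tcp_rot: [-179.9, 0.1, 14.9]
wrist_force: [0.5, 0.7, -0.2]
opening: 0.0855
grasp_force: 0.0
```

```bash
python3 -c "
from h import *
plan((.5283,-.2162,.04,14.9,2),(.5283,-.2162,.002,14.9,2))"
```

```text
t 14.375 at [ 0.5274 -0.2159  0.1222] [-1.7991e+02  1.2000e-01  1.4890e+01] F [ 0.5  0.7 -0.2] open 0.0855 gf 0.0
2 rows lin [0.0005 0.0003 0.0411] twist [-0.005  0.006 -0.001]
2 rows lin [ 0.    -0.     0.019] twist [0. 0. 0.]
```

Emit:
{"op": "send_rows", "data": {
  "linear": [
    [0,0,0.04],
    [0,0,0.04],
    [0,0,0.03],
    [0,0,0.01],
    [0,0,0]
  ],
  "twist": [
    [0,0,0],
    [0,0,0],
    [0,0,0],
    [0,0,0],
    [0,0,0]
  ],
  "gripper": [100,100,100,100,100]
}}

```text
time: 15.0
ee_pos: [0.5286, -0.2166, 0.0045]
tcp_rot: [180.0, -0.0, 14.9]
wrist_force: [0.5, 0.4, 0.1]
opening: 0.0852
grasp_force: 0.0
```

Emit:
{"op": "send_rows", "data": {
  "linear": [
    [0,0,0],
    [0,0,0],
    [0,0,0],
    [0,0,0],
    [0,0,0]
  ],
  "twist": [
    [0,0,0],
    [0,0,0],
    [0,0,0],
    [0,0,0],
    [0,0,0]
  ],
  "gripper": [30,30,30,30,30]
}}

```text
time: 15.62
ee_pos: [0.5291, -0.2169, 0.0052]
tcp_rot: [179.9, -0.1, 14.9]
wrist_force: [0.4, -1.3, 5.2]
opening: 0.0428
grasp_force: 84.2
```

Emit:
{"op": "send_rows", "data": {
  "linear": [
    [0,0,-0.005],
    [0,0,-0.01],
    [0,0,0]
  ],
  "twist": [
    [0,0,0],
    [0,0,0],
    [0,0,0]
  ],
  "gripper": [30,30,30]
}}

```text
time: 16.0
ee_pos: [0.5285, -0.2164, 0.0194]
tcp_rot: [180.0, -0.0, 14.9]
wrist_force: [0.6, 0.5, -8.2]
opening: 0.0427
grasp_force: 82.6
```

```bash
python3 -c "
from h import *
plan((.6087,-.045,.020,91.1,10))"
```

```text
t 16.0 at [ 0.5285 -0.2164  0.0194] [ 1.7998e+02 -3.0000e-02  1.4880e+01] F [ 0.6  0.5 -8.2] open 0.0427 gf 82.59231448173523
10 rows lin [ 0.0196 -0.0055 -0.0001] twist [ 0.    -0.    -0.762]
```

Emit:
{"op": "send_rows", "data": {
  "linear": [
    [0.0196,-0.0055,0],
    [0.0196,-0.0055,0],
    [0.0196,-0.0055,0],
    [0.0196,-0.0055,0],
    [0.0196,-0.0055,0]
  ],
  "twist": [
    [0,0,-0.762],
    [0,0,-0.762],
    [0,0,-0.762],
    [0,0,-0.762],
    [0,0,-0.762]
  ],
  "gripper": [30,30,30,30,30]
}}

```text
time: 16.62
ee_pos: [0.5981, -0.1441, 0.0181]
tcp_rot: [-179.9, 0.0, 53.2]
wrist_force: [0.5, -0.3, -9.0]
opening: 0.0425
grasp_force: 82.8
```

Emit:
{"op": "send_rows", "data": {
  "linear": [
    [0.0196,-0.0055,0],
    [0.0196,-0.0055,0],
    [0.0196,-0.0055,0],
    [0.0196,-0.0055,0],
    [0.0196,-0.0055,0],
    [0,0,0],
    [0,0,0.005]
  ],
  "twist": [
    [0,0,-0.762],
    [0,0,-0.762],
    [0,0,-0.762],
    [0,0,-0.762],
    [0,0,-0.762],
    [0,0,0],
    [0,0,0]
  ],
  "gripper": [30,30,30,30,30,30,30]
}}

```text
time: 17.5
ee_pos: [0.6088, -0.0455, 0.0137]
tcp_rot: [180.0, 0.0, 91.0]
wrist_force: [-0.1, -1.0, -8.7]
opening: 0.0427
grasp_force: 82.5
```

```bash
python3 -c "
from h import *
plan((.6087,-.045,.008,91.1,1))
T=camera('top');S=camera('side')
A=cv2.resize(T[140:240,225:335,::-1],None,fx=3.5,fy=3.5,interpolation=2);B=cv2.resize(T[140:240,380:480,::-1],None,fx=3.5,fy=3.5,interpolation=2)
np.save('T.npy',T);np.save('S.npy',S)
C=cv2.resize(S[150:250,230:400,::-1],None,fx=2.4,fy=2.4,interpolation=2)
out=np.zeros((600,800,3),np.uint8);out[:350,:385]=A;out[:350,400:750]=B;out[355:355+240,:408]=C;cv2.imwrite('pics/comb.png',out)
for p in [(.606,.110,.054),(.605,.0245,.0305)]:print(w2px('top',p))"
```

```text
t 17.5 at [ 0.6088 -0.0455  0.0137] [1.7998e+02 2.0000e-02 9.1000e+01] F [-0.1 -1.  -8.7] open 0.0427 gf 82.52323865890503
1 rows lin [ 0.0005 -0.0001  0.0057] twist [ 0.002  0.002 -0.01 ]
[277.62606666 169.43154564]
[302.59184606 170.77919205]
```

View pics/comb.png

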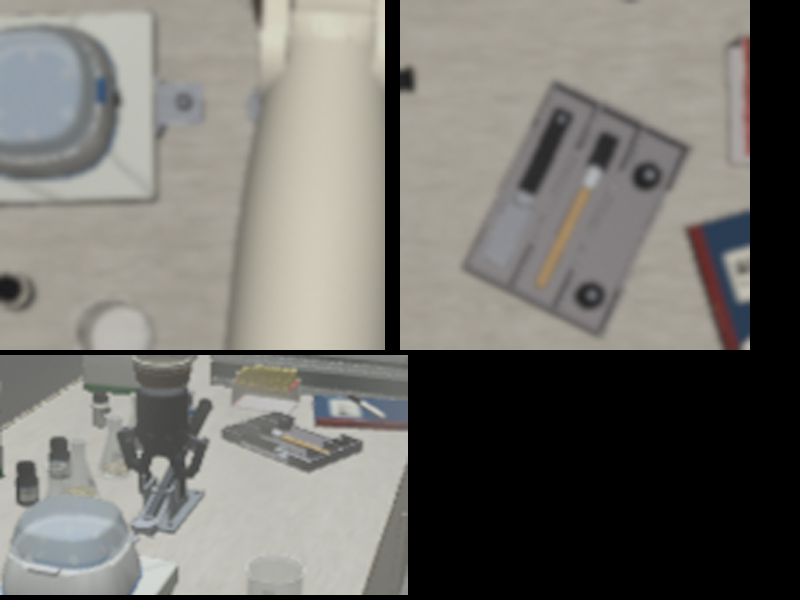

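The combined view shows the scraper lying in the empty lane, left of the brush, and the jack held level facing the lug, with its cup at about (298,170). I'll check the cup's edge to sub-pixel before inserting.

```bash
python3 -c "
from h import *
T=np.load('T.npy').astype(int);A=cv2.imread('pics/top0.png')[:,:,::-1].astype(int)
d=lambda r:(r[:,:,2]-r[:,:,0])
print('orig row171 356-376',d(A[169:173,354:378]).mean(0).round()); print('vert col365', d(A[158:184,364:368]).mean(1).round())
print('now 290-304',d(T[168:173,290:306]).mean(0).round())
print('col 296-299 rows160-182',d(T[160:183,296:299]).mean(1).round())
print(w2px('top',(.6019,-.1974,.0305)))
p=np.array([.6088,-.0455,0])+.0757*np.array([-.0175,.9998,0]);p[2]=.0405;print(p,w2px('top',p))"
```

```text
orig row171 356-376 [-15. -14. -14. -14. -15. -12.  -5.   4.   7.   8.   8.   8.   8.   8.
   8.   7.   2.  -6. -12. -14. -15. -15. -15. -15.]
vert col365 [-16. -16. -16. -16. -16. -15. -14.  -9.  -1.   5.   7.   8.   8.   8.
   7.   7.   6.   5.   2.  -2.  -4.  -4.  -4.   0.   4.   6.]
now 290-304 [-13. -14. -14. -14. -12.  -6.   2.   5.   3.  -5. -12. -14. -16. -17.
 -17. -18.]
col 296-299 rows160-182 [-15. -15. -15. -14. -12.  -8.  -3.   1.   3.   5.   5.   4.   1.  -2.
  -8. -12. -13. -13. -13. -13. -13. -13. -13.]
[365.82799196 170.98752033]
[0.60747525 0.03018486 0.0405    ] [300.82457947 169.54276034]
```

Emit:
{"op": "send_rows", "data": {
  "linear": [
    [0,0,0.007],
    [0.02,0,0],
    [0.02,0,0],
    [0.02,0,0],
    [0.012,0,0],
    [0.005,0,0],
    [0,0,0]
  ],
  "twist": [
    [0,0,0],
    [0,0,0],
    [0,0,0],
    [0,0,0],
    [0,0,0],
    [0,0,0],
    [0,0,0]
  ],
  "gripper": [30,30,30,30,30,30,30]
}}

```text
time: 18.48
ee_pos: [0.6072, 0.0319, 0.0068]
tcp_rot: [180.0, 0.0, 91.1]
wrist_force: [0.5, -0.0, -8.0]
opening: 0.0425
grasp_force: 82.8
```

Emit:
{"op": "send_rows", "data": {
  "linear": [
    [0,0,0.001],
    [0,0,0.001],
    [0,0,0.0005],
    [0,0,0]
  ],
  "twist": [
    [0,0,0],
    [0,0,0],
    [0,0,0],
    [0,0,0]
  ],
  "gripper": [30,30,30,30]
}}

```text
time: 18.98
ee_pos: [0.6072, 0.0312, 0.0052]
tcp_rot: [180.0, 0.0, 91.0]
wrist_force: [-5.0, -2.3, 2.4]
opening: 0.0426
grasp_force: 83.9
```

Emit:
{"op": "send_rows", "data": {
  "linear": [
    [0,0,0],
    [0,0,0],
    [0,0,0],
    [0,0,-0.03],
    [0,0,-0.055],
    [0,0,-0.055]
  ],
  "twist": [
    [0,0,0],
    [0,0,0],
    [0,0,0],
    [0,0,0],
    [0,0,0],
    [0,0,0]
  ],
  "gripper": [90,90,90,90,90,90]
}}

```text
time: 19.73
ee_pos: [0.6069, 0.0318, 0.1458]
tcp_rot: [-180.0, -0.0, 91.1]
wrist_force: [0.9, 1.0, -0.0]
opening: 0.0769
grasp_force: 0.0
```

Emit:
{"op": "send_rows", "data": {
  "linear": [
    [-0.0407,0,0],
    [-0.0407,0,0],
    [-0.0407,0,0],
    [-0.0407,0,0],
    [0,0,0]
  ],
  "twist": [
    [0,0,0],
    [0,0,0],
    [0,0,0],
    [0,0,0],
    [0,0,0]
  ],
  "gripper": [90,75,70,70,70],
  "grip_force": 50
}}

```text
time: 20.35
ee_pos: [0.6101, -0.1335, 0.1441]
tcp_rot: [180.0, 0.0, 90.9]
wrist_force: [0.4, 0.5, -0.5]
opening: 0.0594
grasp_force: 0.0
```

```bash
python3 -c "
from h import *
plan((.610,-.131,.059,91.1,2))
T=camera('top');np.save('T2.npy',T);d=T.astype(int);d=d[:,:,2]-d[:,:,0]
c,s=np.cos(np.radians(91.1)),np.sin(np.radians(91.1))
# saddle partially beyond lug; handle and base corners
print(w2px('top',(.6072,.0312,.058)),w2px('top',(.610,-.131,.099)),w2px('top',(.606,.108,.0305)))
g=T.mean(2).astype(int)
print('row through lug 272-300',d[167:172,272:302].mean(0).round())
print('gray',g[167:172,272:302].mean(0).round())"
```

```text
t 20.35 at [ 0.6101 -0.1335  0.1441] [1.800e+02 2.000e-02 9.089e+01] F [ 0.4  0.5 -0.5] open 0.0594 gf 0.0
2 rows lin [ 0.0013 -0.      0.0426] twist [ 0.     0.001 -0.01 ]
[300.26551226 168.62403669] [347.70344314 164.87779999] [278.86453796 170.74749535]
row through lug 272-300 [ 7.  7.  7.  6.  6.  6.  6.  6.  7.  7.  5.  2.  0. -1.  0.  1.  3.  4.
  5.  5.  5.  5.  4.  5.  5.  4.  4.  4.  5.  5.]
gray [145. 145. 140. 125. 112. 110. 107. 118. 137. 143. 132. 119. 112. 106.
 102.  98.  93.  90.  86.  84.  83.  81.  79.  81.  83.  82.  83.  89.
  92.  84.]
```

Emit:
{"op": "send_rows", "data": {
  "linear": [
    [0.001,0,0.035],
    [0.001,0,0.035],
    [0,0,0.015],
    [0,0,0],
    [0,0,0],
    [0,0,0],
    [0,0,0],
    [0,0,0]
  ],
  "twist": [
    [0,0,0],
    [0,0,0],
    [0,0,0],
    [0,0,0],
    [0,0,0],
    [0,0,0],
    [0,0,0],
    [0,0,0]
  ],
  "gripper": [60,60,60,45,10,10,10,10]
}}

```text
time: 21.4
ee_pos: [0.6108, -0.1293, 0.06]
tcp_rot: [179.9, 0.0, 91.1]
wrist_force: [2.5, -1.0, 2.8]
opening: 0.02
grasp_force: 49.0
```

Emit:
{"op": "send_rows", "data": {
  "linear": [
    [-0.002,0,0.0065],
    [-0.002,0,0.0065],
    [-0.0015,0,0.007],
    [-0.0015,0,0.007],
    [0,0,0]
  ],
  "twist": [
    [0,0,0],
    [0,0,0],
    [0,0,0],
    [0,0,0],
    [0,0,0]
  ],
  "gripper": [10,10,10,10,10]
}}

```text
time: 22.02
ee_pos: [0.6108, -0.1368, 0.0328]
tcp_rot: [179.9, 0.1, 91.1]
wrist_force: [-0.8, -2.2, 12.1]
opening: 0.0202
grasp_force: 50.2
```

Emit:
{"op": "send_rows", "data": {
  "linear": [
    [-0.001,0,0.007],
    [-0.001,0,0.007],
    [0,0,0.006],
    [0,0,0.004],
    [0,0,0]
  ],
  "twist": [
    [0,0,0],
    [0,0,0],
    [0,0,0],
    [0,0,0],
    [0,0,0]
  ],
  "gripper": [10,10,10,10,10]
}}

```text
time: 22.65
ee_pos: [0.6109, -0.1394, 0.0092]
tcp_rot: [179.9, 0.1, 91.0]
wrist_force: [-1.5, -5.1, 12.9]
opening: 0.0208
grasp_force: 51.6
```

Emit:
{"op": "send_rows", "data": {
  "linear": [
    [0,0,0.002],
    [0,0,0.0015],
    [0,0,0.001],
    [0,0,0]
  ],
  "twist": [
    [0,0,0],
    [0,0,0],
    [0,0,0],
    [0,0,0]
  ],
  "gripper": [10,10,10,10]
}}

```text
time: 23.15
ee_pos: [0.6109, -0.1395, 0.005]
tcp_rot: [179.9, 0.1, 91.0]
wrist_force: [-2.4, -6.2, 14.2]
opening: 0.0202
grasp_force: 51.9
```

```bash
python3 -c "
from h import *
S=camera('side');T=camera('top');o=bot.get_obs();print(o['time'],o['ee_pos'],o['wrist_force'],o['grasp_force'])
A=cv2.imread('pics/side0.png')
def sh(new,old,u0,v0,u1,v1,m=6):
    f=lambda x:cv2.resize(np.ascontiguousarray(x),None,fx=8,fy=8,interpolation=2)
    r=cv2.matchTemplate(f(new[v0-m:v1+m,u0-m:u1+m]),f(old[v0:v1,u0:u1]),cv2.TM_CCOEFF_NORMED);_,s,_,l=cv2.minMaxLoc(r);return round(s,3),l[0]/8-m,l[1]/8-m
S=S[:,:,::-1];print('centrifuge',sh(S,A,228,205,292,258),'rear corner',sh(S,A,214,252,240,275),'front-left(near robot) corner',sh(S,A,290,232,308,258))
print('bottle',sh(S,A,308,256,326,288),'beaker',sh(S,A,328,232,362,270))
f=np.array([.606,.110,.049]);print('expect lug dv',w2px('side',f+[0,0,.016])-w2px('side',f)); k=np.array([.51,.14,.05]);print('expect front corner',w2px('side',k),w2px('side',k+[0,.003,.0145])-w2px('side',k))
cv2.imwrite('pics/end.png',S)"
```

```text
23.25 [ 0.61090585 -0.13946409  0.00507032] [-2.12441928 -7.10922471 12.85357401] 51.86390519142151
centrifuge (0.8, -1.125, 0.25) rear corner (0.984, -0.375, 0.5) front-left(near robot) corner (0.955, -0.5, -1.625)
bottle (1.0, 0.0, 0.0) beaker (0.999, 0.0, 0.0)
expect lug dv [-0.09500443 -4.46635835]
expect front corner [304.85143683 235.35207488] [-0.30152241 -3.73795049]
```

Emit:
{"op": "send_rows", "data": {
  "linear": [
    [-0.0005,0,0.0015],
    [-0.0005,0,0.0015],
    [0,0,0]
  ],
  "twist": [
    [0,0,0],
    [0,0,0],
    [0,0,0]
  ],
  "gripper": [10,10,10]
}}

```text
time: 23.62
ee_pos: [0.6109, -0.1395, 0.0026]
tcp_rot: [179.9, 0.0, 91.1]
wrist_force: [-3.5, -1.6, 18.1]
opening: 0.0201
grasp_force: 52.5
```

```bash
python3 -c "
from h import *
S=camera('side')[:,:,::-1];A=cv2.imread('pics/side0.png')
for u in (297,300,302): print(u,'old',A[230:258,u].mean(1).astype(int),'\n    new',S[230:258,u].mean(1).astype(int))
k=[.51,.14,.05];print([w2px('side',(.506,.142,z)) for z in (.05,.018,0)])"
```

```text
297 old [175 168 162 188 191 199 202 198 204 207 207 207 207 207 202 192 165 135
 111 112 111 110 110 115 137 170 186 186] 
    new [154 152 186 204 201 208 211 211 211 211 210 207 199 176 150 119 111 114
 113 112 120 147 170 180 186 188 190 190]
300 old [176 172 171 180 184 188 198 201 207 207 202 189 161 129 111 111 111 110
 109 105 105 113 138 169 184 184 185 187] 
    new [182 187 192 203 205 210 209 204 187 160 127 114 115 114 114 111 113 126
 141 159 173 188 187 188 188 188 189 191]
302 old [176 176 173 166 187 190 195 199 193 168 137 112 112 111 109 112 128 150
 164 178 186 185 185 187 188 187 185 185] 
    new [189 190 191 196 198 184 158 124 112 113 112 111 118 144 165 169 183 190
 189 189 189 188 189 190 191 190 188 188]
[array([305.85985927, 235.88797132]), array([305.75405604, 244.99083204]), array([305.69561339, 250.01898936])]
```

Emit:
{"op": "send_rows", "data": {
  "linear": [
    [0,0,0.0015],
    [0,0,0.0015],
    [0,0,0],
    [0,0,0]
  ],
  "twist": [
    [0,0,0],
    [0,0,0],
    [0,0,0],
    [0,0,0]
  ],
  "gripper": [10,10,10,10]
}}

```text
time: 24.18
ee_pos: [0.6111, -0.1397, 0.0012]
tcp_rot: [179.8, 0.1, 91.1]
wrist_force: [-7.3, -0.7, 28.7]
opening: 0.0201
grasp_force: 54.0
```

```bash
python3 -c "
from h import *
S=camera('side')[:,:,::-1]
for u in (300,302): print(u,S[230:258,u].mean(1).astype(int))
"
```

```text
300 [182 188 192 203 206 211 209 203 185 157 125 113 115 114 113 109 110 126
 140 160 173 188 187 187 188 188 189 191]
302 [189 190 193 201 197 182 156 122 112 113 111 110 118 144 165 173 191 190
 189 189 189 188 189 190 191 190 188 188]
```

Emit:
{"op": "send_rows", "data": {
  "linear": [
    [0,0,-0.001],
    [0,0,0],
    [0,0,0],
    [0,0,0]
  ],
  "twist": [
    [0,0,0],
    [0,0,0],
    [0,0,0],
    [0,0,0]
  ],
  "gripper": [10,10,10,10]
}}

```text
time: 24.72
ee_pos: [0.611, -0.1396, 0.0015]
tcp_rot: [179.8, 0.1, 91.0]
wrist_force: [-6.1, -0.4, 24.9]
opening: 0.02
grasp_force: 53.6
```

```bash
python3 -c "
from h import *
o=bot.get_obs();print(o['wrist_force'],o['ee_pos'],o['grasp_force'])
from workcell import ticket
print(ticket.job_done())"
```

```text
[-6.09038112 -0.405946   24.94249557] [ 0.61098357 -0.1396413   0.00153277] 53.61914813518524
the job is handed in; nothing more can be done
None
```

I handed the job in at about 25 s without seeing the verdict: the scraper lies in the empty lane, and the gripper holds the jack handle down at its stop with about 25 N; I estimate the front feet are 10–12 mm up, judging by the slab edge in the side camera.

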